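# Weigh the red-handled brush

## Task

Take the red-handled brush out of the sloping display bin, reaching in at a slant under the lamp, and lay it flat and centred on the round pan of the spring scale. Set it down gently, never pushing the pan down to its stop, and let go. Leave the other brushes lying in the bin and do not disturb the other things on the table.

Things in the scene. Friction and masses are not known exactly. Their poses are not given: they have to be found in the camera images.
- red_brush: the brush to weigh: rigid, flat, in a clear cap, red handle, 190 mm long, 0.1 kg. Origin: middle of length and width, on the underside; +x along it to the cap end, y across, z out of its top. Handle x -95 to 5 mm, 24 wide, 20 thick (z 0 to 20); ferrule to x 26, 36 wide, 22 thick; cap to x 95, 46 wide, 24 thick. Balances near the origin. Any of 5 places
- bin: fixed wooden bin, green floor, 366 mm wide (y), 210 deep (x), floor sloping down towards the robot at 32 degrees. Origin: centre of its underside on the table; x level, to its high back; z up. Walls, square to the floor: front lip 28 mm, sides 36, back 42. Carries the lamp on two 12 mm posts at x = 115, y = -200 and 200 mm, with arms forward at z = 314
- bin_floor (a point): middle of the bin's sloping floor surface, 85 mm above the table; axes level, as the bin's. Five brushes lie on the floor side by side along y, 62 mm apart (54 at least), handles down the slope against the front lip, caps up the slope. Gaps between handles 30 mm or more, between caps 8 mm or more
- lamp (a point): middle of the underside of the LED batten lamp fixed across the bin above the brushes; axes as the bin's. Lamp 65 mm (x) by 420 mm (y) by 26 mm high, its underside 301 mm above the table. It leaves no room for an upright gripper over the brushes: come in from the robot's side, tilted about square to the bin's floor
- scale: fixed white spring scale, body 170 x 190 x 62 mm high with a round dial on the front (-x) face. Origin: centre of its underside on the table, z up. Carries the pan
- pan_center (a point): centre of the top face of the scale's round flat steel pan, marked by a 44 mm blue spot; pan 160 mm in diameter, 6 mm thick, no rim; top face 106 mm above the table when empty. z up
- pan (a joint): how far the sprung pan is pushed down, m: 0 empty, 0.030 at its stop; spring 150 N/m, so the brush alone lowers it by 5 to 9 mm
- black_brush: a flat brush in a clear cap, same shape and size as the red-handled brush (190 mm long, 24 mm wide handle, 46 mm wide cap), with a black handle; a bystander that stays in the bin; origin and axes as for the red-handled brush
- pale_brush: a flat brush in a clear cap, same shape and size as the red-handled brush (190 mm long, 24 mm wide handle, 46 mm wide cap), with a pale wood handle; a bystander that stays in the bin; origin and axes as for the red-handled brush
- brown_brush: a flat brush in a clear cap, same shape and size as the red-handled brush (190 mm long, 24 mm wide handle, 46 mm wide cap), with a dark brown wood handle; a bystander that stays in the bin; origin and axes as for the red-handled brush
- blue_brush: a flat brush in a clear cap, same shape and size as the red-handled brush (190 mm long, 24 mm wide handle, 46 mm wide cap), with a blue handle; a bystander that stays in the bin; origin and axes as for the red-handled brush
- ink_bottle: green glass ink jar with black cap, 56 mm across, 100 mm high; bystander; origin: centre of its underside
- check_weight: brass weight, 44 mm across, 62 mm high; bystander; origin: centre of its underside
- empty_pot: empty white ceramic brush pot, 84 mm across, 110 mm high; bystander; origin: centre of its underside
- inkstone: dark grinding slab 110 x 75 x 18 mm; bystander; origin: centre of its underside

How it is judged:
By the outcome, as a careful person would: the job done as asked, in the order asked, and still so for the second after the job is handed in, with the robot touching nothing.
It also fails if it takes over 45 s, if anything falls off the work surface, if the arm or the gripper's body presses on something with over 40 N, if the wrist force passes 120 N, or if a joint passes its speed limit or range.

## Robot

A 7-joint arm with a two-finger parallel gripper is mounted at the origin on the work surface. World frame = base frame: x ahead of the robot, y to its left, z up, the work surface at z = 0. Lengths are in m, angles in rad, forces in N, time in s.
With the tool pointing down it reaches from about 0.4 to 0.85 m from the base axis. Payload 4.5 kg.
Tool frame: the origin (TCP) lies on the centre line of the jaws, within the pads' length; the fingertips stand r.tip_extent ahead of it and the grasp point (between the pads) is the TCP (r.tip_extent is the distance from the TCP to the fingertips, in m); z points along the fingers, y is the line along which they close (so a half turn about z gives the same grasp; the last joint's range is limited). The gripper opens to 88 mm and grips with 3 to 60 N. Pads are 18 mm wide; open, the fingers measure 123 mm over their backs; the gripper's body (75 mm by 187 mm) begins 45 mm behind the grasp point.
Start: joints at [1.284, 0.689, -0.195, 1.565, 0.157, 0.902, -0.215], TCP at [0.197, -0.593, 0.258] pointing down, gripper open.
Joint ranges: [-3.01, 3.01], [-0.46, 2.08], [-1.47, 1.51], [0.13, 2.56], [-1, 4.14], [0.04, 2.09], [-2.66, 2.66]. Speed limits (rad/s): [2.57, 2.57, 3.14, 3.14, 3.14, 3.14, 3.14].

## Interface

Orientations are given as a unit quaternion [x, y, z, w].
In Python, from plant import sensors, vision, finish_job, r gives the robot as it stands. The module is installed in compiled form; this text tells all that it offers.
- The arm moves only by the tool step_arm, never from a script. Its argument "steps" is a list of rows, each a list of 2 entries, a list of its own where there are three numbers: the shift along the tool's x, y, z in cm, then the turn, a rotation vector about the tool's x, y, z in degrees. A call has 1 to 12 rows; each row shifts and turns the commanded pose from where the row before left it, along the tool's axes as they then stand; what a row does not reach is not made up. A row lasts 1/8 s, in which the tool goes at most 62.5 mm and 10.7 degrees, less where a joint would pass 70% of its speed; a pose out of reach is approached as far as the arm can. A call with a gripper value outside its range is refused whole. "claw" is the opening, from -1 (shut) to 1 (fully open), set as the call begins (left out, the last holds). The fingers move at their own pace and stop on an object; "grip_force" is the grip in N (left out, the last holds). Time passes only in rows, so rows that do not move let the fingers close. It gives the time, the measured TCP pose, the force, the opening and the grip force at its end, in the units of the state.
- sensors.get_state(): the state, without advancing time (a new reading comes with each control period).
- vision.snapshot(name): name is "scene" or "top" or "wrist"; returns a dict with "img" (400x640x3 uint8, red, green, blue), "fx", "fy", "cx", "cy" (pixels), "position" and "rotation" of the camera in the world. Camera axes: x right, y down, z forward; pixel columns grow to the right and rows downward; lengths in m; the calibration is good to about 2 mm. The wrist camera is an equidistant fisheye: a pixel r from the principal point sees the ray r / f radians off the axis. A picture is of the moment at which its call begins. There is no depth.
- finish_job(): hands the job in; it is judged then, once.
The state is a dict: "clock": time; "q": joint angles; "qd": joint speeds; "joint_torque": joint torques, N m; "tool_pos": TCP position; "eef_rot": TCP orientation; "contact_force": force on the tool from outside, world axes, zero at the start; "moment": the same for the moment, N m; "opening": opening from 0.0 (shut) to 1.0 (fully open); "finger_force": force on a finger pad.
Only numpy, scipy, OpenCV 4.12 (cv2) and the standard library are available. Lean on these libraries where they do the work, as an engineer would, in place of code of your own. Each camera call takes 0.05 s, during which the arm holds its last target. There are 200 camera calls.

## Working session

There is one attempt and no reset: what is moved stays moved. The work goes in short steps, Python scripts to look and compute and a tool call to move; the robot and the scene stay as the last step left them, time stands still between calls to the robot, and variables do not carry over. Pictures are saved under pics/ and viewed, at most 10 in all, crops included, and the job is handed in when it is done.

Besides the shell and the picture viewer there is one more tool, called after "Request:" as a command line: name --argument value ..., lists and objects as JSON in quotes. step_arm: Moves the arm, as the interface text tells. Its arguments: {"type":"object","properties":{"steps":{"type":"array"},"claw":{"type":"number"},"grip_force":{"type":"number"}},"required":["steps"]}

```bash
mkdir -p pics; cat > h.py <<'E'
import numpy as np, cv2
from plant import sensors, vision, finish_job, r
from scipy.spatial.transform import Rotation as R
def snap(n,f=None):
    s=vision.snapshot(n)
    if f: cv2.imwrite('pics/'+f,s['img'][:,:,::-1])
    return s
def rot(s):
    a=np.array(s['rotation'],float)
    return a if a.shape==(3,3) else R.from_quat(a).as_matrix()
def ray(s,u,v,fish=False):
    x=(u-s['cx'])/s['fx'];y=(v-s['cy'])/s['fy']
    if fish:
        t=np.hypot(x,y);k=np.sin(t)/t if t>1e-9 else 1
        d=np.array([x*k,y*k,np.cos(t)])
    else: d=np.array([x,y,1.]);d/=np.linalg.norm(d)
    return np.array(s['position'],float),rot(s)@d
def on_plane(s,u,v,p0,n,fish=False):
    o,d=ray(s,u,v,fish);n=np.array(n,float)
    return o+d*(np.dot(np.array(p0)-o,n)/np.dot(d,n))
def on_z(s,u,v,z,fish=False): return on_plane(s,u,v,[0,0,z],[0,0,1],fish)
def two(r1,r2):
    (a,d),(b,e)=r1,r2
    t=np.linalg.lstsq(np.stack([d,-e],1),b-a,rcond=None)[0]
    p,q=a+t[0]*d,b+t[1]*e
    return (p+q)/2,np.linalg.norm(p-q)
E
python3 - <<'E'
from h import *
a=snap('scene','scene.png');b=snap('top','top.png')
for s in(a,b):print(s['fx'],s['cx'],s['cy'],s['position'],rot(s).round(3).tolist())
st=sensors.get_state();print(st['tool_pos'],st['eef_rot'],st['clock'],r.tip_extent)
E
```

```text
423.124850133569 316.89412097362725 201.2646944770357 [ 1.27833047 -0.42737997  1.24181301] [[0.425, 0.704, -0.568], [0.905, -0.328, 0.27], [0.004, -0.629, -0.777]]
369.7616209543361 318.8189064228925 201.91362989392036 [ 0.29252402 -0.0571211   1.28881024] [[0.02, -0.98, 0.198], [-1.0, -0.024, -0.02], [0.024, -0.198, -0.98]]
[ 0.19684534 -0.59262551  0.25698982] [ 9.87158361e-01  1.59742498e-01 -2.03050927e-04 -8.13977956e-04] 0.1 0.019
```

View pics/scene.png

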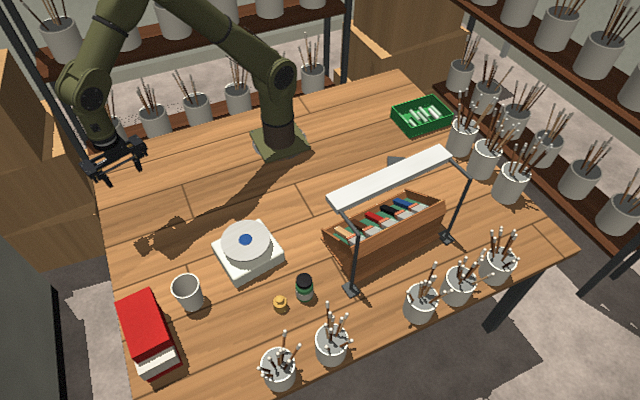

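View pics/top.png

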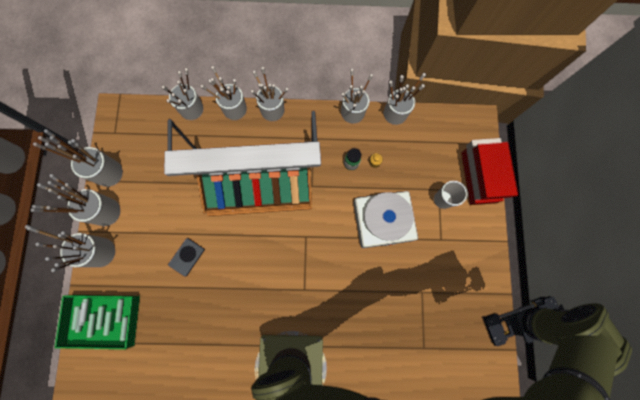

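The scene picture shows the bin and lamp right of centre, with the red handle near (375,217) and the pan spot near (246,240). In the top picture the lamp runs (165–320,158), the red handle is at about (257,192) and the pan spot at (389,216).

```bash
python3 - <<'E'
from h import *
def big(m):
    n,l,st,c=cv2.connectedComponentsWithStats(m.astype(np.uint8))
    i=1+np.argmax(st[1:,4]);return l==i,c[i],st[i]
S=snap('scene');T=snap('top')
def win(s,x0,x1,y0,y1):
    w=np.zeros(s['img'].shape[:2],bool);w[y0:y1,x0:x1]=1;return w
H=lambda s:cv2.cvtColor(s['img'],cv2.COLOR_RGB2HSV).astype(int)
out={}
for nm,s,wr,wb in(('S',S,(330,440,190,250),(225,265,225,255)),('T',T,(200,315,170,212),(370,410,200,235))):
    h=H(s)
    red=((h[...,0]<6)|(h[...,0]>174))&(h[...,1]>170)&(h[...,2]>70)&win(s,*wr)
    m,c,st=big(red);ys,xs=np.nonzero(m)
    print(nm,'red',c,st,cv2.minAreaRect(np.stack([xs,ys],1).astype(np.float32)))
    bl=(h[...,0]>100)&(h[...,0]<130)&(h[...,1]>150)&win(s,*wb)
    m,cb,st=big(bl);print('blue',cb,st);out[nm]=(s,c,cb)
a,b=out['S'],out['T']
print('pan',two(ray(a[0],*a[2]),ray(b[0],*b[2])),on_z(b[0],*b[2],.106))
print('redtri',two(ray(a[0],*a[1]),ray(b[0],*b[1])))
h=H(T);lm=(h[...,1]<40)&(h[...,2]>150)&win(T,155,330,135,180)
m,c,st=big(lm);ys,xs=np.nonzero(m);q=cv2.minAreaRect(np.stack([xs,ys],1).astype(np.float32));print('lamp',q)
P=[on_z(T,*p,.327) for p in cv2.boxPoints(q)];print(np.round(P,3),np.mean(P,0))
I=T['img'][130:260,155:425,::-1];I2=S['img'][140:310,310:490,::-1]
I=cv2.resize(I,None,fx=2.9,fy=2.9,interpolation=3)
cv2.imwrite('pics/c1.png',I)
E
```

```text
S red [372.6969697  216.19191919] [365 211  18  11  99] ((372.8999938964844, 216.70001220703125), (17.441329956054688, 6.7082037925720215), 26.56505012512207)
blue [245.19587629 238.77319588] [239 234  13  10  97]
T red [256.49132948 192.0867052 ] [252 179  10  27 173] ((256.5068359375, 192.05801391601562), (26.75664520263672, 6.367847919464111), 83.2901611328125)
blue [389.06185567 215.98969072] [384 211  11  11  97]
pan (array([ 0.49118828, -0.30910317,  0.10719029]), np.float64(0.002941129910607269)) [ 0.49091569 -0.31076763  0.106     ]
redtri (array([0.56628119, 0.12674564, 0.07401888]), np.float64(0.0027006230347829383))
lamp ((241.98272705078125, 157.4171142578125), (23.184566497802734, 155.64157104492188), 86.33806610107422)
[[ 0.618  0.346  0.327]
 [ 0.658 -0.074  0.327]
 [ 0.592 -0.079  0.327]
 [ 0.553  0.335  0.327]] [0.60519427 0.13202722 0.327     ]
```

View pics/c1.png

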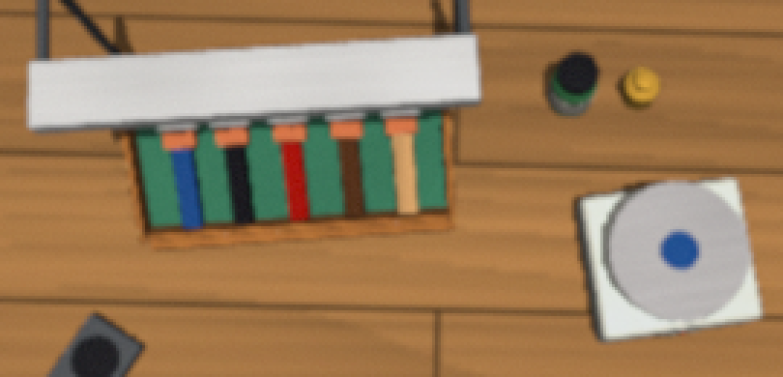

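The crop shows the order from left to right as blue, black, red, brown and pale. Red is the middle one, with its handle running from about (285,140) to (298,220) in the crop. The bin is yawed about 5°. Next I work out the grasp estimate and the first move.

```bash
cat >> h.py <<'E'
YAW=np.radians(5.4);T32=np.radians(32)
def axes(yaw=YAW):
    bx=np.array([np.cos(yaw),np.sin(yaw),0]);by=np.array([-np.sin(yaw),np.cos(yaw),0]);z=np.array([0,0,1.])
    return bx,by,np.cos(T32)*bx+np.sin(T32)*z,-np.sin(T32)*bx+np.cos(T32)*z   # bx,by,u,n
def toolR(zt,yt): return np.stack([np.cross(yt,zt),yt,zt],1)
def slope(yaw=YAW):
    bx,by,u,n=axes(yaw); return toolR(-n,-by)
def plan(p0,R0,p1,R1,n):
    w=R.from_matrix(R0.T@R1).as_rotvec()/n
    Rc=R0.copy();rows=[]
    for i in range(n):
        rows.append([(Rc.T@(p1-p0)/n*100).round(1).tolist(),np.degrees(w).round(1).tolist()])
        Rc=Rc@R.from_rotvec(w).as_matrix()
    print(rows)
def cur():
    s=sensors.get_state();return np.array(s['tool_pos']),R.from_quat(s['eef_rot']).as_matrix()
E
python3 - <<'E'
from h import *
T=snap('top')
for z1,z2 in((.046,.099),(.036,.089)):
    e=on_z(T,258.2,206,z1);j=on_z(T,254.7,179,z2);print(e,j,np.linalg.norm(j-e),(j-e)/np.linalg.norm(j-e))
bx,by,u,n=axes();print(u,n)
e=on_z(T,258.2,206,.041);g=e+.083*u+.002*n;print('g',g)
L=g+.16*n;print('look',L)
p,R0=cur();print(p)
W=np.array([.32,-.3,.36]);
plan(p,R0,W,R0,6);plan(W,R0,L,slope(),12)
for k in range(1):print(np.degrees(R.from_matrix(R0.T@slope()).as_rotvec()))
E
```

```text
[0.5247064  0.12390051 0.046     ] [0.60542113 0.13248665 0.099     ] 0.09694116469909889 [0.83261565 0.08857055 0.54672337]
[0.5265746  0.12535706 0.036     ] [0.60805094 0.13408024 0.089     ] 0.09758835309603331 [0.83489812 0.08938749 0.5430976 ]
[0.84428443 0.07980838 0.52991926] [-0.52756746 -0.04986981  0.8480481 ]
g [0.59466097 0.13115314 0.0866794 ]
look [0.51025018 0.12317397 0.22236709]
[ 0.19698154 -0.59288533  0.25736039]
[[[3.5, -4.0, -1.7], [0.0, 0.0, 0.0]], [[3.5, -4.0, -1.7], [0.0, 0.0, 0.0]], [[3.5, -4.0, -1.7], [0.0, 0.0, 0.0]], [[3.5, -4.0, -1.7], [0.0, 0.0, 0.0]], [[3.5, -4.0, -1.7], [0.0, 0.0, 0.0]], [[3.5, -4.0, -1.7], [0.0, 0.0, 0.0]]]
[[[2.6, -2.8, 1.1], [-0.3, 2.7, 1.1]], [[2.5, -2.9, 1.3], [-0.3, 2.7, 1.1]], [[2.4, -3.0, 1.4], [-0.3, 2.7, 1.1]], [[2.3, -3.0, 1.4], [-0.3, 2.7, 1.1]], [[2.2, -3.0, 1.5], [-0.3, 2.7, 1.1]], [[2.0, -3.1, 1.6], [-0.3, 2.7, 1.1]], [[1.9, -3.1, 1.7], [-0.3, 2.7, 1.1]], [[1.7, -3.2, 1.8], [-0.3, 2.7, 1.1]], [[1.6, -3.2, 1.8], [-0.3, 2.7, 1.1]], [[1.5, -3.3, 1.9], [-0.3, 2.7, 1.1]], [[1.3, -3.3, 1.9], [-0.3, 2.7, 1.1]], [[1.2, -3.3, 2.0], [-0.3, 2.7, 1.1]]]
[-3.66911612 31.86947803 12.63132705]
```

Request:
step_arm --steps '[[[3.5, -4, -1.7], [0, 0, 0]], [[3.5, -4, -1.7], [0, 0, 0]], [[3.5, -4, -1.7], [0, 0, 0]], [[3.5, -4, -1.7], [0, 0, 0]], [[3.5, -4, -1.7], [0, 0, 0]], [[3.5, -4, -1.7], [0, 0, 0]]]'

```text
clock: 1.0
tool_pos: [0.3212, -0.2975, 0.3604]
eef_rot: [0.987, 0.16, 0.0, 0.0]
contact_force: [0.2, 0.6, -0.6]
opening: 0.999
finger_force: 0.0
```

Request:
step_arm --steps '[[[2.6, -2.8, 1.1], [-0.3, 2.7, 1.1]], [[2.5, -2.9, 1.3], [-0.3, 2.7, 1.1]], [[2.4, -3, 1.4], [-0.3, 2.7, 1.1]], [[2.3, -3, 1.4], [-0.3, 2.7, 1.1]], [[2.2, -3, 1.5], [-0.3, 2.7, 1.1]], [[2, -3.1, 1.6], [-0.3, 2.7, 1.1]], [[1.9, -3.1, 1.7], [-0.3, 2.7, 1.1]], [[1.7, -3.2, 1.8], [-0.3, 2.7, 1.1]], [[1.6, -3.2, 1.8], [-0.3, 2.7, 1.1]]]'

```text
clock: 2.12
tool_pos: [0.4548, -0.0071, 0.271]
eef_rot: [0.979, 0.081, 0.187, -0.01]
contact_force: [0.4, -0.3, 0.6]
opening: 1.001
finger_force: 0.0
```

```bash
python3 - <<'E'
from h import *
p,R0=cur();print(p,R.from_matrix(R0.T@slope()).as_rotvec(True),sensors.get_state()['clock'],sensors.get_state()['q'])
s=snap('wrist','w1.png');print(s['fx'],s['cx'],s['cy'],s['position'],rot(s))
plan(p,R0,np.array([.510,.123,.222]),slope(),3)
E
```

```text
[ 0.45478706 -0.00713394  0.27099247] [-1.19966282 10.45417963  3.81265281] 2.125 [-1.92679039e-03  3.67728330e-01 -9.47103268e-02  2.35880818e+00
  3.59243431e-01  4.39548582e-02 -1.84553319e+00]
309.70691628693146 320.6881574805445 201.7199021845223 [ 0.47536117 -0.00260537  0.41593052] [[ 0.16214348 -0.98317118  0.08416609]
 [-0.98670889 -0.16247026  0.00299809]
 [ 0.01072685 -0.08353355 -0.99644723]]
[[[1.8, -4.0, 2.4], [-0.4, 3.5, 1.3]], [[1.5, -4.1, 2.5], [-0.4, 3.5, 1.3]], [[1.3, -4.1, 2.5], [-0.4, 3.5, 1.3]]]
```

View pics/w1.png

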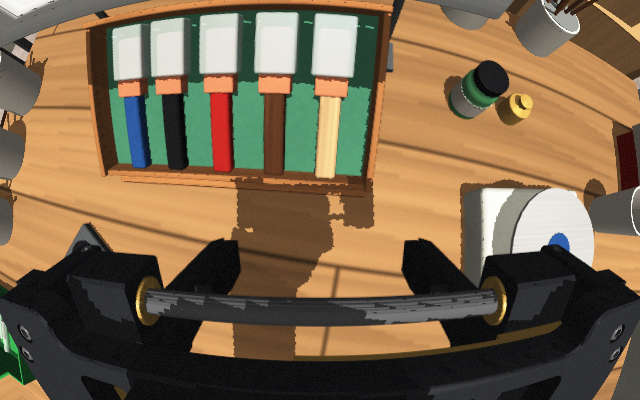

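The wrist view shows all five brushes clearly. The red handle runs from about (221,94) down to (222,170) and its neighbours are well clear. I triangulate its ends against the top view.

```bash
cat >> h.py <<'E'
def ends(s,w):
    x0,x1,y0,y1=w;h=cv2.cvtColor(s['img'],cv2.COLOR_RGB2HSV).astype(int)[y0:y1,x0:x1]
    m=((h[...,0]<5)|(h[...,0]>174))&(h[...,1]>170)&(h[...,2]>60)
    n,l,st,c=cv2.connectedComponentsWithStats(m.astype(np.uint8));i=1+np.argmax(st[1:,4])
    ys,xs=np.nonzero(l==i);f=np.polyfit(ys,xs,1);a,b=ys.min(),ys.max()
    print('red px',st[i])
    return [(np.polyval(f,y)+x0+.0,y+y0) for y in(b+.5,a-.5)]   # lower end, joint
E
python3 - <<'E'
from h import *
from scipy.optimize import least_squares
T=snap('top');W=snap('wrist')
et=ends(T,(200,315,170,212));ew=ends(W,(190,250,85,180));print(et,ew)
for a,b in zip(et,ew):print(two(ray(T,*a),ray(W,*b,True)))
(o,d1),(_,d2)=ray(W,*ew[0],True),ray(W,*ew[1],True)
for yaw in(5.4,):
    u=axes(np.radians(yaw))[2]
    # wrist only: end + .1u
    q=np.linalg.lstsq(np.stack([d2,-d1],1),.1*u,rcond=None);t=q[0]
    print(o+t[1]*d1,o+t[0]*d2,(t[0]*d2-t[1]*d1)/.1,u)
for z in(.036,.046):
    e=on_z(W,*ew[0],z,True);j=on_z(W,*ew[1],z+.053,True);print(z,e,j,np.linalg.norm(e-j))
E
```

```text
red px [ 52   9  10  27 166]
red px [  19    9   23   80 1496]
[(np.float64(257.998500062573), np.float64(205.5)), (np.float64(254.92617841214607), np.float64(178.5))] [(np.float64(221.86211573087965), np.float64(173.5)), (np.float64(218.29138368470356), np.float64(93.5))]
(array([0.52374028, 0.12321293, 0.0530172 ]), np.float64(0.0027916537262853815))
(array([0.60549046, 0.13089379, 0.10508021]), np.float64(0.0001136814798292915))
[0.52316252 0.12480299 0.04701753] [0.60750676 0.1330708  0.10009855] [0.84344244 0.08267812 0.53081017] [0.84428443 0.07980838 0.52991926]
0.036 [0.52456899 0.12863604 0.036     ] [0.61211646 0.13786883 0.089     ] 0.10275603917899899
0.046 [0.52329241 0.12515699 0.046     ] [0.60796303 0.13354572 0.099     ] 0.10024213080693743
```

Request:
step_arm --steps '[[[2.5, -4.2, 1.7], [0, 0, 0]], [[2.5, -4.2, 1.7], [0, 0, 0]], [[2.5, -4.2, 1.7], [0, 0, 0]], [[0, 0, 0], [-0.4, 3.5, 1.3]], [[0, 0, 0], [-0.4, 3.5, 1.3]], [[0, 0, 0], [-0.4, 3.5, 1.3]]]' --claw -0.05

```text
clock: 3.02
tool_pos: [0.5371, 0.1284, 0.2776]
eef_rot: [0.97, 0.049, 0.237, -0.002]
contact_force: [-0.3, -0.3, 1.1]
opening: 0.475
finger_force: 0.0
```

```bash
python3 - <<'E'
from h import *
p,R0=cur();g=np.array([.5926,.1315,.0937]);n=axes()[3]
print(p,R.from_matrix(R0.T@slope()).as_rotvec(True),sensors.get_state()['q'])
plan(p,R0,g+.09*n,slope(),4)
E
```

```text
[0.53710792 0.12842938 0.27755507] [0.93356438 4.60687112 0.642844  ] [-0.5760233   0.46773546  0.25282271  2.20013773  0.81346455  0.04314945
 -2.6514892 ]
[[[-1.1, 0.0, 2.5], [0.2, 1.2, 0.2]], [[-1.1, 0.0, 2.5], [0.2, 1.2, 0.2]], [[-1.2, 0.0, 2.4], [0.2, 1.2, 0.2]], [[-1.2, 0.0, 2.4], [0.2, 1.2, 0.2]]]
```

```bash
cat > fk.py <<'E'
from h import *
import itertools
from scipy.optimize import least_squares
s=sensors.get_state()
Q=np.array([[1.284,.689,-.195,1.565,.157,.902,-.215],[-1.92679e-3,.3677283,-.0947103,2.35880818,.359243,.04395486,-1.845533],s['q']])
PP=np.array([[.197,-.593,.258],[.45478706,-.00713394,.27099],s['tool_pos']])
RR=[R.from_quat([.98716,.15974,-.0002,-.0008]).as_matrix(),None,R.from_quat(s['eef_rot']).as_matrix()]
def fk(q,k,sg):
    h,L1,L2,d,c,a,b=k;q=q*sg
    Z=lambda t:R.from_euler('z',t);Y=lambda t:R.from_euler('y',t)
    A=Z(q[0]+c)*Y(q[1]);p=np.array([0,0,h])+A.apply([0,0,L1])
    A=A*Z(q[2])*Y(q[3]);p=p+A.apply([0,0,L2])
    A=A*Z(q[4]+a)*Y(q[5]);p=p+A.apply([0,0,d])
    return p,(A*Z(q[6]+b)).as_matrix()
if __name__=='__main__':
    best=[]
    for sz in itertools.product((1,-1),repeat=4):
        sg=np.array([sz[0],1,sz[1],1,sz[2],1,sz[3]])
        def f(k):
            o=[]
            for q,p,r_ in zip(Q,PP,RR):
                a,b=fk(q,k,sg);o.append((a-p)*5)
                if r_ is not None:o.append((b-r_).ravel())
            return np.concatenate(o)
        for c in(0,np.pi/2,np.pi,-np.pi/2):
          for b in(0,np.pi/2,np.pi,-np.pi/2):
            for a in (0,np.pi):
              m=least_squares(f,[.3,.4,.4,.25,c,a,b],max_nfev=60);best.append((m.cost,sz,m.x))
    best.sort(key=lambda t:t[0])
    for x in best[:4]:print(x[0],x[1],x[2].round(4).tolist())
E
time python3 fk.py
```

```text
0.002918650287088488 (-1, -1, -1, -1) [0.3425, 0.5726, 0.3386, 0.3165, -0.0833, 0.0162, 1.479]
0.002918650287088515 (-1, -1, -1, -1) [0.3425, 0.5726, 0.3386, 0.3165, -0.0833, 0.0162, 1.479]
0.0029186502870885253 (-1, -1, -1, -1) [0.3425, 0.5726, 0.3386, 0.3165, -0.0833, 6.2994, 1.479]
0.0029186502870885266 (-1, -1, -1, -1) [0.3425, 0.5726, 0.3386, 0.3165, -0.0833, 0.0162, 1.479]
real	1m8.233s
user	1m7.705s
sys	0m0.070s
```

```bash
cat > fk2.py <<'E'
from fk import *
SG=np.array([-1,1,-1,1,-1,1,-1])
def fk(q,k,sg=SG):
    h,L1,L2,d,e1,e2,w,b=k;q=np.asarray(q)*sg
    Z=lambda t:R.from_euler('z',t);Y=lambda t:R.from_euler('y',t)
    A=Z(q[0])*Y(q[1]);p=np.array([0,0,h])+A.apply([e1,0,L1]) if 0 else np.array([0,0,h])+A.apply([0,0,L1])
    A=A*Z(q[2]);p=p+A.apply([e1,0,0]);A=A*Y(q[3]);p=p+A.apply([e2,0,L2])
    A=A*Z(q[4])*Y(q[5]);p=p+A.apply([w,0,d])
    return p,(A*Z(q[6]+b)).as_matrix()
def res(k):
    o=[]
    for q,p,r_ in zip(Q,PP,RR):
        a,b=fk(q,k);o.append((a-p)*5)
        if r_ is not None:o.append((b-r_).ravel())
    return np.concatenate(o)
def fit():
    return least_squares(res,[.267,.293,.3425,.25,.0525,-.0775,.076,np.pi])
if __name__=='__main__':
    for b in(0,np.pi/2,np.pi,-np.pi/2):
        m=least_squares(res,[.267,.293,.3425,.25,.0525,-.0775,.076,b]);print(m.cost,m.x.round(4).tolist())
    for q,p,r_ in zip(Q,PP,RR):
        a,b=fk(q,m.x);print((a-p).round(4),None if r_ is None else R.from_matrix(b.T@r_).as_rotvec(True).round(1))
E
python3 fk2.py
```

```text
0.0026072628693115775 [-0.026, 0.7258, 0.2172, 0.1514, 0.0812, -0.0797, 0.1203, 1.5708]
0.0026072628693115697 [-0.026, 0.7258, 0.2172, 0.1514, 0.0812, -0.0797, 0.1203, 1.5708]
0.002607262869311567 [-0.026, 0.7258, 0.2172, 0.1514, 0.0812, -0.0797, 0.1203, 1.5708]
8.00260008209704 [-0.026, 0.7258, 0.2172, 0.1514, 0.0812, -0.0797, 0.1203, -1.5707]
[0.006  0.0043 0.0013] [1.0e-01 2.0e-01 1.8e+02]
[-0.0047 -0.0071  0.0019] None
[ 0.0046  0.0065 -0.0033] [ -0.  -0. 180.]
```

```bash
cat > fk3.py <<'E'
from fk2 import Q,PP,SG,R,np,least_squares,slope,axes,cur,sensors
lo=np.array([-3.01,-.46,-1.47,.13,-1,.04,-2.66]);hi=np.array([3.01,2.08,1.51,2.56,4.14,2.09,2.66])
def fk(q,k):
    h,L1,L2,d,e1,e2,w,y1,y2,y3,y4=k;q=np.asarray(q)*SG
    Z=lambda t:R.from_euler('z',t);Y=lambda t:R.from_euler('y',t)
    A=Z(q[0])*Y(q[1]);p=np.array([0,0,h])+A.apply([0,y1,L1])
    A=A*Z(q[2]);p=p+A.apply([e1,y2,0]);A=A*Y(q[3]);p=p+A.apply([e2,y3,L2])
    A=A*Z(q[4])*Y(q[5]);p=p+A.apply([w,y4,d])
    return p,(A*Z(q[6]+np.pi/2)).as_matrix()
K0=np.array([.333,.35,.35,.27,.03,-.03,.05,0,0,0,0])
wt=np.array([.02]*4+[.05]*3+[.1]*4)
def fit():
    f=lambda k:np.concatenate([(fk(q,k)[0]-p)/.001 for q,p in zip(Q,PP)]+[(k-K0)*wt*10])
    return least_squares(f,K0)
def ik(p,Rm,k,seeds):
    out=[]
    for s in seeds:
        def f(q):
            a,b=fk(q,k);return np.concatenate([(a-p)*5,R.from_matrix(b.T@Rm).as_rotvec()*1.,.0005*(q-s)])
        m=least_squares(f,np.clip(s,lo+.02,hi-.02),bounds=(lo+.01,hi-.01),max_nfev=200);e=f(m.x)[:6]
        out.append((np.linalg.norm(e),m.x))
    return out
if __name__=='__main__':
    m=fit();k=m.x;print(m.cost,k.round(3))
    for q,p in zip(Q,PP):print((fk(q,k)[0]-p).round(4))
    np.save('k.npy',k)
    g=np.array([.5926,.1315,.0937]);n=axes()[3];Sl=slope();F=Sl@np.diag([-1,-1,1.])
    rng=np.random.default_rng(0);seeds=[rng.uniform(lo,hi) for _ in range(25)]+[Q[2]]
    for nm,Rm in(('same',Sl),('half',F)):
        for d in(0,.09):
            o=sorted(ik(g+d*n,Rm,k,seeds),key=lambda t:t[0]);print(nm,d)
            for e,q in o[:7]:print(round(e,4),q.round(2))
E
python3 fk3.py
```

```text
0.001847347372330215 [ 0.335  0.571  0.34   0.307 -0.001 -0.003  0.003 -0.017 -0.014 -0.014
  0.001]
[0. 0. 0.]
[ 0. -0. -0.]
[-0.  0.  0.]
same 0
0.0 [-0.19  0.9  -0.31  2.26  2.53  0.66  1.96]
0.0 [-0.42  0.9   0.09  2.27  2.99  0.57  1.43]
0.0 [-0.88  1.26  1.09  2.29  3.99  1.05  0.23]
0.0 [-0.75  1.06  0.72  2.29  3.73  0.76  0.57]
0.0 [-0.18  0.9  -0.33  2.26  2.52  0.66  1.98]
0.0 [-0.2   0.9  -0.29  2.26  2.55  0.65  1.94]
0.0 [-0.08  0.93 -0.49  2.25  2.38  0.74  2.15]
same 0.09
0.0 [-0.19  0.72 -0.36  2.36  2.4   0.61  2.03]
0.0 [-0.48  0.72  0.13  2.38  2.98  0.5   1.42]
0.0 [-0.18  0.72 -0.37  2.36  2.39  0.61  2.03]
0.0 [-0.78  0.85  0.7   2.4   3.72  0.64  0.66]
0.0 [-0.92  1.05  1.12  2.4   4.08  0.95  0.29]
0.0 [-0.23  0.71 -0.29  2.36  2.47  0.58  1.96]
0.0 [-0.12  0.73 -0.47  2.36  2.3   0.65  2.13]
half 0
0.0 [-0.63  0.98  0.47  2.28  3.47  0.64 -2.26]
0.0 [ 0.1   1.02 -0.83  2.24  2.17  0.94 -0.7 ]
0.0 [ 0.25  1.19 -1.19  2.23  2.05  1.24 -0.46]
0.0 [-0.58  0.95  0.38  2.28  3.36  0.61 -2.13]
0.0 [-0.51  0.92  0.23  2.28  3.17  0.58 -1.92]
0.0 [-0.31  0.89 -0.1   2.26  2.75  0.6  -1.44]
0.0 [-0.33  0.89 -0.07  2.27  2.79  0.59 -1.49]
half 0.09
0.0 [-0.67  0.78  0.48  2.39  3.46  0.55 -2.21]
0.0 [ 0.1   0.83 -0.88  2.34  2.05  0.89 -0.72]
0.0 [ 0.25  0.99 -1.23  2.34  1.91  1.17 -0.53]
0.0 [-0.64  0.77  0.42  2.39  3.39  0.53 -2.13]
0.0 [-0.57  0.74  0.28  2.39  3.19  0.5  -1.93]
0.0 [-0.33  0.71 -0.12  2.37  2.66  0.53 -1.39]
0.0 [-0.37  0.71 -0.05  2.37  2.74  0.52 -1.47]
```

```bash
cat > jp.py <<'E'
from fk3 import *
k=np.load('k.npy')
def jplan(q0,q1,n):
    path=[q0+(q1-q0)*i/n for i in range(n+1)];F=[fk(q,k) for q in path];rows=[]
    for (p,A),(p2,B) in zip(F,F[1:]):
        rows.append([(A.T@(p2-p)*100).round(1).tolist(),R.from_matrix(A.T@B).as_rotvec(True).round(1).tolist()])
    print(rows);print('maxturn',max(np.linalg.norm(x[1]) for x in rows),'maxshift',max(np.linalg.norm(x[0]) for x in rows),'dq',np.abs((q1-q0)/n).max())
    print('xyz',[f[0].round(3).tolist() for f in F[::3]])
def pos_ik(p,qd,w):
    f=lambda q:np.concatenate([(fk(q,k)[0]-p)*20,(q-qd)*w])
    return least_squares(f,qd,bounds=(lo+.03,hi-.03)).x
E
python3 - <<'E'
from jp import *
q0=np.array(sensors.get_state()['q'])
q1=pos_ik(np.array([.42,-.05,.40]),np.array([-.3,.4,.1,2.1,1.5,.5,-2.2]),np.array([.3,.3,1,.3,1,1,1]))
print(q0.round(2),q1.round(2),fk(q1,k)[1].round(2).tolist());jplan(q0,q1,10)
E
```

```text
[-0.58  0.47  0.25  2.2   0.81  0.04 -2.65] [-0.44  0.07  0.09  2.47  1.49  0.49 -2.2 ] [[0.47, 0.64, 0.61], [0.88, -0.38, -0.28], [0.05, 0.67, -0.74]]
[[[-1.2, 1.6, -1.7], [-1.5, -0.6, -5.9]], [[-1.2, 1.6, -1.6], [-1.6, -0.5, -6.0]], [[-1.3, 1.6, -1.5], [-1.8, -0.4, -6.0]], [[-1.4, 1.5, -1.5], [-1.9, -0.3, -6.0]], [[-1.4, 1.5, -1.4], [-2.1, -0.2, -6.0]], [[-1.5, 1.4, -1.4], [-2.3, -0.1, -5.9]], [[-1.5, 1.4, -1.3], [-2.5, -0.1, -5.9]], [[-1.5, 1.3, -1.3], [-2.8, -0.1, -5.8]], [[-1.6, 1.3, -1.2], [-3.0, -0.2, -5.8]], [[-1.6, 1.2, -1.2], [-3.2, -0.3, -5.7]]]
maxturn 6.543699259593155 maxshift 2.6248809496813372 dq 0.06775111356032425
xyz [[0.537, 0.128, 0.278], [0.491, 0.075, 0.308], [0.455, 0.019, 0.343], [0.428, -0.034, 0.384]]
```

Request:
step_arm --steps '[[[-1.2, 1.6, -1.7], [-1.5, -0.6, -5.9]], [[-1.2, 1.6, -1.6], [-1.6, -0.5, -6]], [[-1.3, 1.6, -1.5], [-1.8, -0.4, -6]], [[-1.4, 1.5, -1.5], [-1.9, -0.3, -6]], [[-1.4, 1.5, -1.4], [-2.1, -0.2, -6]], [[-1.5, 1.4, -1.4], [-2.3, -0.1, -5.9]], [[-1.5, 1.4, -1.3], [-2.5, -0.1, -5.9]], [[-1.5, 1.3, -1.3], [-2.8, -0.1, -5.8]], [[-1.6, 1.3, -1.2], [-3, -0.2, -5.8]], [[-1.6, 1.2, -1.2], [-3.2, -0.3, -5.7]]]'

```text
clock: 4.28
tool_pos: [0.4191, -0.0503, 0.3994]
eef_rot: [0.804, 0.475, 0.203, 0.295]
contact_force: [-0.1, -0.1, -0.1]
opening: 0.474
finger_force: 0.0
```

```bash
python3 - <<'E'
from jp import *
s=sensors.get_state();q0=np.array(s['q']);print(q0.round(2),s['tool_pos'],fk(q0,k)[0]-s['tool_pos'])
F=slope()@np.diag([-1,-1,1.])
e,q1=ik(np.array([.43,0,.36]),F,k,[np.array([-.35,.7,-.1,2.37,2.7,.53,-1.4])])[0]
print(e,q1.round(2));jplan(q0,q1,14)
E
```

```text
[-0.62  0.05  0.3   2.48  1.5   0.47 -2.18] [ 0.41913313 -0.05030849  0.39936684] [-0.00213253 -0.00378763  0.00177946]
1.0445475984660933e-05 [ 0.46  0.16 -0.69  2.4   1.23  0.17  0.29]
[[[0.3, -0.5, 0.3], [1.2, 0.5, -8.9]], [[0.3, -0.4, 0.3], [1.1, 0.8, -8.8]], [[0.4, -0.3, 0.3], [0.9, 1.0, -8.8]], [[0.5, -0.2, 0.3], [0.7, 1.2, -8.7]], [[0.5, -0.1, 0.3], [0.5, 1.4, -8.6]], [[0.5, -0.0, 0.3], [0.1, 1.5, -8.6]], [[0.5, 0.1, 0.3], [-0.2, 1.5, -8.5]], [[0.4, 0.2, 0.3], [-0.5, 1.5, -8.5]], [[0.4, 0.3, 0.2], [-0.8, 1.3, -8.4]], [[0.3, 0.3, 0.2], [-1.1, 1.1, -8.4]], [[0.2, 0.4, 0.2], [-1.4, 0.8, -8.3]], [[0.0, 0.4, 0.1], [-1.6, 0.5, -8.3]], [[-0.1, 0.4, 0.1], [-1.7, 0.1, -8.2]], [[-0.2, 0.4, 0.0], [-1.7, -0.3, -8.2]]]
maxturn 8.994442728707543 maxshift 0.6557438524302001 dq 0.17647235821752275
xyz [[0.417, -0.054, 0.401], [0.417, -0.044, 0.386], [0.419, -0.033, 0.372], [0.422, -0.021, 0.362], [0.426, -0.008, 0.358]]
```

```bash
python3 - <<'E'
from jp import *
s=sensors.get_state();q0=np.array(s['q'])
q1=pos_ik(np.array([.46,0,.34]),np.array([-.35,.4,.1,2.37,2.8,.5,-1.5]),np.array([.3,.3,1,.3,1,1,1]))
print(q1.round(2),fk(q1,k)[1].round(2).tolist());jplan(q0,q1,12)
E
```

```text
[-0.27  0.24  0.09  2.53  2.79  0.32 -1.5 ] [[-0.77, 0.1, 0.63], [0.12, 0.99, -0.01], [-0.63, 0.06, -0.77]]
[[[0.6, 0.6, 0.5], [-1.2, 1.0, -8.8]], [[0.6, 0.5, 0.5], [-1.1, 1.0, -8.9]], [[0.5, 0.4, 0.5], [-0.9, 1.0, -8.9]], [[0.5, 0.4, 0.5], [-0.8, 1.0, -8.9]], [[0.6, 0.3, 0.6], [-0.8, 1.1, -8.9]], [[0.6, 0.2, 0.6], [-0.7, 1.2, -8.8]], [[0.7, 0.2, 0.6], [-0.7, 1.3, -8.8]], [[0.7, 0.2, 0.6], [-0.8, 1.4, -8.8]], [[0.8, 0.2, 0.5], [-0.8, 1.5, -8.7]], [[0.8, 0.2, 0.5], [-1.0, 1.6, -8.7]], [[0.9, 0.2, 0.5], [-1.1, 1.6, -8.6]], [[1.0, 0.3, 0.5], [-1.2, 1.7, -8.6]]]
maxturn 9.023303164584464 maxshift 1.1575836902790226 dq 0.10743218885597611
xyz [[0.417, -0.054, 0.401], [0.443, -0.047, 0.399], [0.461, -0.032, 0.388], [0.467, -0.015, 0.367], [0.462, 0.0, 0.34]]
```

Request:
step_arm --steps '[[[0.6, 0.6, 0.5], [-1.2, 1, -8.8]], [[0.6, 0.5, 0.5], [-1.1, 1, -8.9]], [[0.5, 0.4, 0.5], [-0.9, 1, -8.9]], [[0.5, 0.4, 0.5], [-0.8, 1, -8.9]], [[0.6, 0.3, 0.6], [-0.8, 1.1, -8.9]], [[0.6, 0.2, 0.6], [-0.7, 1.2, -8.8]], [[0.7, 0.2, 0.6], [-0.7, 1.3, -8.8]], [[0.7, 0.2, 0.6], [-0.8, 1.4, -8.8]], [[0.8, 0.2, 0.5], [-0.8, 1.5, -8.7]], [[0.8, 0.2, 0.5], [-1, 1.6, -8.7]], [[0.9, 0.2, 0.5], [-1.1, 1.6, -8.6]], [[1, 0.3, 0.5], [-1.2, 1.7, -8.6]]]'

```text
clock: 5.78
tool_pos: [0.4646, 0.0056, 0.3385]
eef_rot: [0.057, 0.94, 0.012, 0.336]
contact_force: [-0.1, 0.1, 0.0]
opening: 0.474
finger_force: 0.0
```

```bash
python3 - <<'E'
from jp import *
from h import plan
s=sensors.get_state();q0=np.array(s['q']);print(q0.round(2),s['tool_pos'],fk(q0,k)[0]-s['tool_pos'])
p,R0=cur();n=axes()[3];F=slope()@np.diag([-1,-1,1.])
plan(p,R0,np.array([.5926,.1315,.0937])+.12*n,F,8)
print(p,np.array([.5926,.1315,.0937])+.12*n)
E
```

```text
[-0.33  0.24  0.16  2.51  2.82  0.3  -1.54] [0.46456814 0.00561227 0.33847623] [ 0.0042924  -0.00169071  0.00339639]
[[[0.7, 1.5, 1.9], [-0.5, 0.9, -1.4]], [[0.6, 1.5, 1.9], [-0.5, 0.9, -1.4]], [[0.5, 1.5, 1.9], [-0.5, 0.9, -1.4]], [[0.5, 1.5, 1.9], [-0.5, 0.9, -1.4]], [[0.4, 1.5, 2.0], [-0.5, 0.9, -1.4]], [[0.3, 1.4, 2.0], [-0.5, 0.9, -1.4]], [[0.3, 1.4, 2.0], [-0.5, 0.9, -1.4]], [[0.2, 1.4, 2.0], [-0.5, 0.9, -1.4]]]
[0.46456814 0.00561227 0.33847623] [0.5292919  0.12551562 0.19546577]
```

Request:
step_arm --steps '[[[0.7, 1.5, 1.9], [-0.5, 0.9, -1.4]], [[0.6, 1.5, 1.9], [-0.5, 0.9, -1.4]], [[0.5, 1.5, 1.9], [-0.5, 0.9, -1.4]], [[0.5, 1.5, 1.9], [-0.5, 0.9, -1.4]], [[0.4, 1.5, 2], [-0.5, 0.9, -1.4]], [[0.3, 1.4, 2], [-0.5, 0.9, -1.4]], [[0.3, 1.4, 2], [-0.5, 0.9, -1.4]], [[0.2, 1.4, 2], [-0.5, 0.9, -1.4]]]'

```text
clock: 6.78
tool_pos: [0.5316, 0.1275, 0.196]
eef_rot: [-0.046, 0.959, 0.016, 0.278]
contact_force: [0.2, 0.1, -0.2]
opening: 0.477
finger_force: 0.0
```

```bash
python3 - <<'E'
from h import *
p,R0=cur();n=axes()[3];F=slope()@np.diag([-1,-1,1.])
print(np.round(sensors.get_state()['q'],2),p,R.from_matrix(R0.T@F).as_rotvec(True))
s=snap('wrist','w2.png');print(s['position'])
E
```

```text
[-0.44  0.65  0.05  2.37  2.83  0.44 -1.56] [0.53162174 0.12745406 0.1959679 ] [0.30971106 0.36543725 0.02435211]
[0.400752   0.11375225 0.26330151]
```

View pics/w2.png

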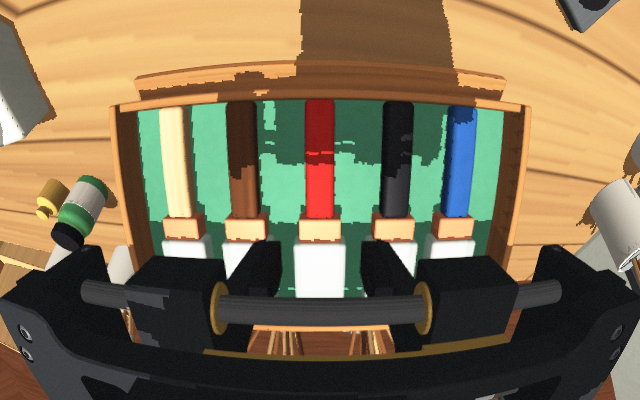

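The tool is now square to the floor. The red handle is centred, running from (320,98) at the lip to (320,218) at the ferrule. Brown and black have ample gaps either side. I measure once more and go in.

```bash
python3 - <<'E'
from h import *
W=snap('wrist');h=cv2.cvtColor(W['img'],cv2.COLOR_RGB2HSV).astype(int)
m=((h[...,0]<5)|(h[...,0]>174))&(h[...,1]>150)&(h[...,2]>50)
def row(y,c=320):
    x=np.nonzero(m[y,290:350])[0]+290;return (x.min()+x.max()+1)/2-.5,x.max()-x.min()+1
print([row(y) for y in(105,130,180,205,214)]);ys=np.nonzero(m[:,318:323].any(1)&(np.arange(400)<230)&(np.arange(400)>85))[0];print(ys.min(),ys.max())
bx,by,u,n=axes();E=np.array([.5235,.125,.048])
a=on_plane(W,row(110)[0],ys.min()-.5,E,n,True);b=on_plane(W,row(210)[0],ys.max()+.5,E,n,True)
print(a,b,np.linalg.norm(b-a),np.degrees(np.arctan2(*(b-a)[1::-1])))
g=b-.017*u+.002*n;p,R0=cur();print('g',g,'tool shift',R0.T@(g-p)*100)
l=on_plane(W,row(205)[0]-row(205)[1]/2,205,E,n,True);r_=on_plane(W,row(205)[0]+row(205)[1]/2,205,E,n,True);print('width',np.linalg.norm(l-r_))
E
```

```text
[(np.float64(316.0), np.int64(29)), (np.float64(316.0), np.int64(29)), (np.float64(316.0), np.int64(29)), (np.float64(316.5), np.int64(28)), (np.float64(316.0), np.int64(29))]
98 218
[0.52328036 0.12557668 0.04789727] [0.60759962 0.13307228 0.10079274] 0.09981910098203146 5.079982059647194
g [0.59219165 0.13161579 0.09348021] tool shift [ 0.37502811 -0.38407802 11.83078553]
width 0.023344673948344746
```

Request:
step_arm --steps '[[[0.4, -0.4, 1], [0.1, 0.2, 0]], [[0, 0, 2], [0.1, 0.1, 0]], [[0, 0, 2], [0.1, 0.1, 0]], [[0, 0, 2], [0, 0, 0]], [[0, 0, 1.5], [0, 0, 0]], [[0, 0, 0], [0, 0, 0]]]'

```text
clock: 7.62
tool_pos: [0.5728, 0.1287, 0.1215]
eef_rot: [-0.046, 0.96, 0.014, 0.275]
contact_force: [-0.2, 0.8, 0.4]
opening: 0.471
finger_force: 0.0
```

```bash
python3 - <<'E'
from h import *
p,R0=cur();F=slope()@np.diag([-1,-1,1.]);g=np.array([.5922,.1316,.0935])
print(R0.T@(g-p)*100,R.from_matrix(R0.T@F).as_rotvec(True))
E
```

```text
[-0.17766088  0.10266356  3.41539361] [ 0.13466562 -0.07284679  0.01170795]
```

Request:
step_arm --steps '[[[-0.2, 0.1, 1], [0, 0, 0]], [[0, 0, 1], [0, 0, 0]], [[0, 0, 0.8], [0, 0, 0]], [[0, 0, 0.5], [0, 0, 0]], [[0, 0, 0.1], [0, 0, 0]], [[0, 0, 0], [0, 0, 0]]]'

```text
clock: 8.38
tool_pos: [0.5921, 0.1327, 0.0943]
eef_rot: [-0.046, 0.96, 0.015, 0.275]
contact_force: [0.7, 0.4, 0.3]
opening: 0.473
finger_force: 0.0
```

Request:
step_arm --steps '[[[0, 0, 0], [0, 0, 0]], [[0, 0, 0], [0, 0, 0]], [[0, 0, 0], [0, 0, 0]], [[0, 0, 0], [0, 0, 0]], [[0, 0, 0], [0, 0, 0]]]' --claw -1 --grip_force 15

```text
clock: 9.0
tool_pos: [0.5923, 0.1328, 0.0945]
eef_rot: [-0.046, 0.96, 0.015, 0.275]
contact_force: [-2.5, 0.3, 2.7]
opening: 0.272
finger_force: 15.0
```

Request:
step_arm --steps '[[[0, 0, -0.5], [0, 0, 0]], [[0, 0, -1], [0, 0, 0]], [[0, 0, -1.5], [0, 0, 0]], [[0, 0, -2], [0, 0, 0]], [[0, 0, -2], [0, 0, 0]], [[0, 0, -2], [0, 0, 0]], [[0, 0, -1], [0, 0, 0]]]'

```text
clock: 9.88
tool_pos: [0.5384, 0.1272, 0.1804]
eef_rot: [-0.046, 0.96, 0.015, 0.275]
contact_force: [-0.1, 0.5, -1.5]
opening: 0.274
finger_force: 15.0
```

```bash
python3 - <<'E'
from h import *
p,R0=cur();print(np.round(sensors.get_state()['q'],2),p)
W=snap('wrist','w3.png')
E
```

```text
[-0.43  0.68  0.04  2.36  2.84  0.46 -1.57] [0.53836927 0.12724577 0.18037924]
```

View pics/w3.png

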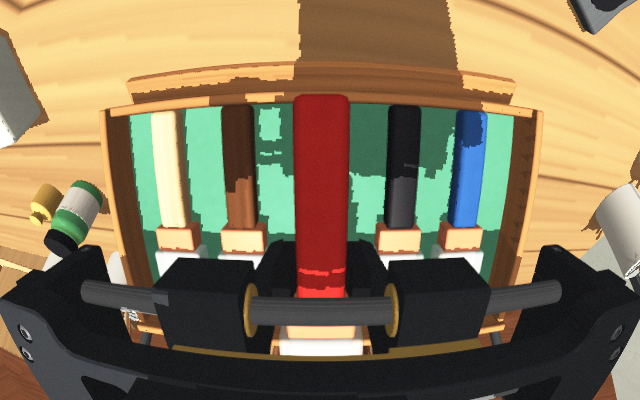

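The red brush is held straight and clear, and the other four still lie in place. Now I look for a tool-down arm configuration over the pan.

```bash
python3 - <<'E'
from jp import *
q0=np.array(sensors.get_state()['q'])
rng=np.random.default_rng(1)
mid=[np.array([.5,.6,-.5,2.0,1.2,.6,-1.5]),np.array([.3,.7,.5,1.9,.3,.6,-2.0]),np.array([.8,.7,-.5,1.9,1.,.7,0.])]
out=[]
for yw in range(0,360,20):
    t=np.radians(yw);Rm=np.stack([[np.cos(t),np.sin(t),0],[np.sin(t),-np.cos(t),0],[0,0,-1]],1)
    for z in(.13,):
        p=np.array([.491,-.310,z])+.012*Rm[:,0]
        for e,q in ik(p,Rm,k,[q0]+mid):
            marg=np.minimum(q-lo,hi-q).min()
            if e<.002:out.append((np.abs(q-q0).max(),yw,round(marg,2),q.round(2).tolist()))
out.sort(key=lambda t:t[0])
for o in out:
    if o[2]>.12:print(o)
E
```

```text
(np.float64(1.8565784675682298), 120, np.float64(0.54), [0.96, 0.96, -0.93, 1.83, 0.99, 0.9, 0.07])
(np.float64(1.8846944976204378), 100, np.float64(0.58), [0.94, 0.94, -0.89, 1.82, 0.96, 0.88, -0.25])
(np.float64(1.8971654951356887), 100, np.float64(0.6), [0.93, 0.94, -0.87, 1.82, 0.95, 0.87, -0.24])
(np.float64(1.8974303167212354), 120, np.float64(0.6), [0.94, 0.93, -0.87, 1.83, 0.95, 0.86, 0.11])
(np.float64(1.9393079203124568), 60, np.float64(0.65), [0.9, 0.93, -0.82, 1.8, 0.9, 0.84, -0.9])
(np.float64(1.940954682073806), 80, np.float64(0.65), [0.9, 0.92, -0.82, 1.81, 0.9, 0.83, -0.55])
(np.float64(1.9429837127120582), 80, np.float64(0.66), [0.9, 0.92, -0.81, 1.81, 0.9, 0.83, -0.55])
(np.float64(1.9751059808697917), 140, np.float64(0.49), [0.99, 0.97, -0.98, 1.83, 1.02, 0.94, 0.4])
(np.float64(1.97834800032156), 40, np.float64(0.69), [0.88, 0.92, -0.78, 1.79, 0.86, 0.82, -1.21])
(np.float64(1.9917092549993356), 60, np.float64(0.72), [0.87, 0.9, -0.75, 1.8, 0.85, 0.8, -0.85])
(np.float64(2.021921139464818), 20, np.float64(0.74), [0.86, 0.9, -0.73, 1.78, 0.82, 0.79, -1.51])
(np.flo
[... 3188 characters left out ...]
np.float64(3.066912770352962), 280, np.float64(0.41), [0.42, 0.82, 0.16, 1.8, -0.22, 0.54, -2.25])
(np.float64(3.0673201553660348), 200, np.float64(0.52), [0.99, 0.97, -0.95, 1.82, 0.99, 0.92, 1.5])
(np.float64(3.1990568349356114), 260, np.float64(0.19), [0.37, 0.83, 0.25, 1.81, -0.36, 0.54, -2.47])
(np.float64(3.4617804361768725), 220, np.float64(0.58), [0.97, 0.95, -0.89, 1.81, 0.95, 0.88, 1.89])
(np.float64(3.5363940854640843), 220, np.float64(0.7), [0.92, 0.91, -0.77, 1.81, 0.86, 0.8, 1.96])
(np.float64(3.7835773713860186), 240, np.float64(0.45), [1.0, 0.98, -0.95, 1.79, 0.99, 0.94, 2.21])
(np.float64(4.078872535992823), 260, np.float64(0.15), [1.04, 1.03, -1.08, 1.78, 1.07, 1.04, 2.51])
```

```bash
python3 - <<'E'
from h import *
p,R0=cur();plan(p,R0,p+[-.10,-.06,.01],R0,5)
E
```

```text
[[[1.7, -1.0, -1.3], [0.0, 0.0, 0.0]], [[1.7, -1.0, -1.3], [0.0, 0.0, 0.0]], [[1.7, -1.0, -1.3], [0.0, 0.0, 0.0]], [[1.7, -1.0, -1.3], [0.0, 0.0, 0.0]], [[1.7, -1.0, -1.3], [0.0, 0.0, 0.0]]]
```

Request:
step_arm --steps '[[[1.7, -1, -1.3], [0, 0, 0]], [[1.7, -1, -1.3], [0, 0, 0]], [[1.7, -1, -1.3], [0, 0, 0]], [[1.7, -1, -1.3], [0, 0, 0]], [[1.7, -1, -1.3], [0, 0, 0]]]' --grip_force 20

```text
clock: 10.55
tool_pos: [0.48, 0.0999, 0.1731]
eef_rot: [-0.048, 0.957, 0.028, 0.284]
contact_force: [-0.2, 1.3, -2.5]
opening: 0.269
finger_force: 20.0
```

```bash
python3 - <<'E'
from jp import *
s=sensors.get_state();q0=np.array(s['q']);print(q0.round(2),s['tool_pos'])
t=np.radians(20);Rm=np.stack([[np.cos(t),np.sin(t),0],[np.sin(t),-np.cos(t),0],[0,0,-1]],1)
p=np.array([.491,-.310,.25])+.012*Rm[:,0]
e,q1=ik(p,Rm,k,[np.array([.86,.9,-.73,1.78,.82,.79,-1.51])])[0];print(e,q1.round(2))
jplan(q0,q1,24)
E
```

```text
[-0.04  0.75 -0.57  2.56  2.45  0.84 -1.17] [0.47996549 0.09985396 0.17313042]
1.6384774615661978e-07 [ 0.92  0.76 -0.84  1.67  0.65  1.01 -1.37]
[[[-1.5, -2.6, 0.6], [3.5, -1.0, 6.1]], [[-1.5, -2.5, 0.6], [3.4, -0.9, 6.2]], [[-1.6, -2.4, 0.6], [3.3, -0.9, 6.3]], [[-1.6, -2.2, 0.6], [3.3, -0.8, 6.3]], [[-1.6, -2.1, 0.7], [3.2, -0.7, 6.3]], [[-1.7, -2.0, 0.7], [3.2, -0.6, 6.4]], [[-1.7, -1.8, 0.6], [3.1, -0.5, 6.4]], [[-1.7, -1.7, 0.6], [3.1, -0.3, 6.4]], [[-1.7, -1.5, 0.6], [3.0, -0.2, 6.5]], [[-1.7, -1.4, 0.6], [3.0, -0.1, 6.5]], [[-1.6, -1.2, 0.6], [2.9, 0.0, 6.5]], [[-1.6, -1.0, 0.5], [2.9, 0.2, 6.5]], [[-1.6, -0.9, 0.4], [2.8, 0.3, 6.5]], [[-1.5, -0.7, 0.4], [2.8, 0.5, 6.5]], [[-1.4, -0.5, 0.3], [2.8, 0.6, 6.4]], [[-1.3, -0.4, 0.2], [2.8, 0.8, 6.4]], [[-1.2, -0.2, 0.1], [2.7, 0.9, 6.4]], [[-1.1, -0.1, -0.0], [2.7, 1.1, 6.3]], [[-1.0, 0.1, -0.1], [2.7, 1.3, 6.2]], [[-0.9, 0.2, -0.3], [2.7, 1.5, 6.2]], [[-0.7, 0.3, -0.4], [2.7, 1.6, 6.1]], [[-0.5, 0.4, -0.6], [2.7, 1.8, 6.0]], [[-0.4, 0.5, -0.7], [2.8, 2.0, 5.8]], [[-0.2, 0.5, -0.9], [2.8, 2.2, 5.7]]]
maxturn 7.180529228406497 maxshift 3.0610455730027932 dq 0.0749405305395568
xyz [[0.492, 0.097, 0.172], [0.539, 0.022, 0.18], [0.562, -0.056, 0.187], [0.565, -0.13, 0.193], [0.553, -0.191, 0.198], [0.534, -0.238, 0.204], [0.515, -0.269, 0.212], [0.504, -0.29, 0.226], [0.502, -0.306, 0.25]]
```

```bash
python3 - <<'E'
from jp import *
s=sensors.get_state();q0=np.array(s['q'])
qm=pos_ik(np.array([.43,-.10,.33]),np.array([.4,.5,-.7,2.2,1.6,.75,-1.25]),np.array([.3,.3,1,.3,1,1,1]));print(qm.round(2),fk(qm,k)[1].round(2).tolist())
jplan(q0,qm,12)
E
```

```text
[ 0.3   0.31 -0.71  2.48  1.59  0.74 -1.25] [[-0.35, 0.8, 0.49], [0.75, 0.55, -0.37], [-0.57, 0.24, -0.79]]
[[[-1.0, -2.1, -1.2], [2.8, -0.9, 4.4]], [[-1.0, -2.1, -1.2], [2.7, -0.9, 4.5]], [[-1.0, -2.0, -1.2], [2.6, -0.8, 4.6]], [[-1.0, -1.9, -1.1], [2.5, -0.8, 4.6]], [[-1.0, -1.8, -1.1], [2.3, -0.8, 4.7]], [[-1.0, -1.7, -1.1], [2.2, -0.8, 4.7]], [[-1.0, -1.7, -1.1], [2.1, -0.7, 4.8]], [[-0.9, -1.6, -1.1], [2.0, -0.7, 4.8]], [[-0.9, -1.5, -1.1], [1.8, -0.7, 4.9]], [[-0.9, -1.4, -1.1], [1.7, -0.6, 4.9]], [[-0.8, -1.3, -1.1], [1.6, -0.6, 4.9]], [[-0.8, -1.2, -1.1], [1.5, -0.5, 4.9]]]
maxturn 5.344155686354955 maxshift 2.6172504656604803 dq 0.07164388870004702
xyz [[0.492, 0.097, 0.172], [0.498, 0.034, 0.216], [0.487, -0.022, 0.258], [0.463, -0.067, 0.296], [0.43, -0.1, 0.33]]
```

```bash
python3 - <<'E'
from h import *
p,R0=cur();plan(p,R0,p+[.0,-.22,.02],R0,8)
E
```

```text
[[[0.1, -2.7, -0.4], [0.0, 0.0, 0.0]], [[0.1, -2.7, -0.4], [0.0, 0.0, 0.0]], [[0.1, -2.7, -0.4], [0.0, 0.0, 0.0]], [[0.1, -2.7, -0.4], [0.0, 0.0, 0.0]], [[0.1, -2.7, -0.4], [0.0, 0.0, 0.0]], [[0.1, -2.7, -0.4], [0.0, 0.0, 0.0]], [[0.1, -2.7, -0.4], [0.0, 0.0, 0.0]], [[0.1, -2.7, -0.4], [0.0, 0.0, 0.0]]]
```

Request:
step_arm --steps '[[[0.1, -2.7, -0.4], [0, 0, 0]], [[0.1, -2.7, -0.4], [0, 0, 0]], [[0.1, -2.7, -0.4], [0, 0, 0]], [[0.1, -2.7, -0.4], [0, 0, 0]], [[0.1, -2.7, -0.4], [0, 0, 0]], [[0.1, -2.7, -0.4], [0, 0, 0]], [[0.1, -2.7, -0.4], [0, 0, 0]], [[0.1, -2.7, -0.4], [0, 0, 0]]]'

```text
clock: 11.55
tool_pos: [0.4802, -0.1189, 0.1895]
eef_rot: [-0.047, 0.958, 0.028, 0.283]
contact_force: [-0.4, 0.1, -0.6]
opening: 0.273
finger_force: 20.0
```

```bash
python3 - <<'E'
from jp import *
s=sensors.get_state();q0=np.array(s['q']);print(q0.round(2),s['tool_pos'])
t=np.radians(20)
for yw in(0,20,40,60,80):
    t=np.radians(yw);Rm=np.stack([[np.cos(t),np.sin(t),0],[np.sin(t),-np.cos(t),0],[0,0,-1]],1)
    p=np.array([.491,-.310,.25])+.012*Rm[:,0]
    e,q1=ik(p,Rm,k,[q0*.4+.6*np.array([.86,.9,-.73,1.78,.82,.79,-1.51])])[0];print(yw,e,q1.round(2))
    if yw==40:jplan(q0,q1,22)
E
```

```text
[ 0.84  0.79 -0.92  2.46  2.43  0.59 -0.47] [ 0.48017791 -0.11894947  0.18947015]
0 2.829717523407393e-07 [ 0.92  0.76 -0.83  1.66  0.65  1.01 -1.7 ]
20 3.02621326979316e-07 [ 0.95  0.78 -0.92  1.67  0.7   1.05 -1.42]
40 3.5441967005871636e-07 [ 0.98  0.81 -1.    1.68  0.76  1.09 -1.12]
[[[-1.0, -2.1, 0.4], [3.1, -0.2, 6.3]], [[-1.0, -2.0, 0.3], [3.0, -0.2, 6.4]], [[-1.1, -1.8, 0.3], [2.9, -0.2, 6.4]], [[-1.1, -1.7, 0.3], [2.8, -0.2, 6.4]], [[-1.1, -1.5, 0.3], [2.7, -0.2, 6.5]], [[-1.1, -1.3, 0.3], [2.6, -0.1, 6.5]], [[-1.1, -1.2, 0.2], [2.5, -0.0, 6.5]], [[-1.0, -1.0, 0.2], [2.4, 0.0, 6.5]], [[-1.0, -0.9, 0.1], [2.4, 0.1, 6.5]], [[-0.9, -0.8, 0.1], [2.3, 0.2, 6.5]], [[-0.8, -0.6, 0.0], [2.3, 0.4, 6.4]], [[-0.7, -0.5, -0.0], [2.3, 0.5, 6.4]], [[-0.6, -0.4, -0.1], [2.2, 0.6, 6.3]], [[-0.5, -0.4, -0.2], [2.3, 0.7, 6.3]], [[-0.3, -0.3, -0.2], [2.3, 0.9, 6.2]], [[-0.2, -0.3, -0.3], [2.3, 1.0, 6.1]], [[-0.1, -0.3, -0.4], [2.4, 1.1, 6.0]], [[0.1, -0.3, -0.5], [2.4, 1.3, 5.9]], [[0.2, -0.3, -0.5], [2.5, 1.4, 5.7]], [[0.4, -0.3, -0.6], [2.6, 1.5, 5.6]], [[0.5, -0.4, -0.7], [2.7, 1.6, 5.5]], [[0.6, -0.4, -0.8], [2.8, 1.7, 5.3]]]
maxturn 7.0710678118654755 maxshift 2.360084744241189 dq 0.07605564716917153
xyz [[0.487, -0.13, 0.187], [0.518, -0.19, 0.192], [0.531, -0.245, 0.198], [0.531, -0.289, 0.204], [0.523, -0.318, 0.209], [0.511, -0.33, 0.216], [0.502, -0.327, 0.226], [0.499, -0.31, 0.242]]
60 4.269288653057225e-07 [ 1.01  0.83 -1.07  1.69  0.8   1.13 -0.82]
80 9.083329562990998e-07 [ 1.03  0.85 -1.12  1.7   0.83  1.15 -0.51]
```

Request:
step_arm --steps '[[[-1, -1, -0.8], [3.1, -0.2, 6.3]], [[-1, -1, -0.8], [3, -0.2, 6.4]], [[-1, -1, -0.8], [2.9, -0.2, 6.4]], [[-1, -1.2, -0.8], [2.8, -0.2, 6.4]], [[-1, -1.2, -0.7], [2.7, -0.2, 6.5]], [[-1, -1.2, -0.5], [2.6, -0.1, 6.5]], [[-1, -1.2, -0.3], [2.5, 0, 6.5]], [[-1, -1, -0.2], [2.4, 0, 6.5]], [[-1, -0.9, 0], [2.4, 0.1, 6.5]], [[-0.9, -0.8, 0], [2.3, 0.2, 6.5]]]'

```text
clock: 12.8
tool_pos: [0.4825, -0.2435, 0.2708]
eef_rot: [0.532, 0.811, -0.032, 0.241]
contact_force: [0.6, -0.1, -0.9]
opening: 0.273
finger_force: 20.0
```

```bash
python3 - <<'E'
from jp import *
from h import plan
s=sensors.get_state();q0=np.array(s['q']);print(q0.round(2),s['tool_pos'],s['opening'])
p0,R0=cur();print(R0.round(2).tolist())
for yw in(20,40,60):
    t=np.radians(yw);Rm=np.stack([[np.cos(t),np.sin(t),0],[np.sin(t),-np.cos(t),0],[0,0,-1]],1)
    p=np.array([.491,-.310,.21])+.012*Rm[:,0]
    e,q1=ik(p,Rm,k,[q0])[0];print(yw,e,q1.round(2),np.linalg.norm(R.from_matrix(R0.T@Rm).as_rotvec(True)))
    if yw==40:plan(p0,R0,p,Rm,11)
E
```

```text
[ 0.76  0.54 -0.75  2.21  1.51  0.6  -0.78] [ 0.48247374 -0.24349916  0.27081035] 0.2726005077032275
[[-0.32, 0.88, 0.36], [0.85, 0.43, -0.31], [-0.42, 0.2, -0.88]]
20 3.504816510061663e-07 [ 0.87  0.78 -0.73  1.72  0.65  0.9  -1.36] 96.67862468318745
40 3.9145943355023355e-07 [ 0.9   0.8  -0.81  1.73  0.71  0.93 -1.08] 77.97151665766064
[[[-0.3, -0.2, 0.7], [2.4, 1.3, 6.5]], [[-0.3, -0.1, 0.7], [2.4, 1.3, 6.5]], [[-0.3, -0.1, 0.7], [2.4, 1.3, 6.5]], [[-0.4, -0.0, 0.7], [2.4, 1.3, 6.5]], [[-0.4, 0.1, 0.7], [2.4, 1.3, 6.5]], [[-0.4, 0.1, 0.7], [2.4, 1.3, 6.5]], [[-0.4, 0.2, 0.7], [2.4, 1.3, 6.5]], [[-0.3, 0.3, 0.6], [2.4, 1.3, 6.5]], [[-0.3, 0.3, 0.6], [2.4, 1.3, 6.5]], [[-0.3, 0.4, 0.6], [2.4, 1.3, 6.5]], [[-0.3, 0.5, 0.6], [2.4, 1.3, 6.5]]]
60 4.5961647340616437e-07 [ 0.94  0.82 -0.89  1.74  0.76  0.97 -0.78] 59.94417549725131
```

Request:
step_arm --steps '[[[-0.3, -0.2, 0.7], [2.4, 1.3, 6.5]], [[-0.3, -0.1, 0.7], [2.4, 1.3, 6.5]], [[-0.3, -0.1, 0.7], [2.4, 1.3, 6.5]], [[-0.4, 0, 0.7], [2.4, 1.3, 6.5]], [[-0.4, 0.1, 0.7], [2.4, 1.3, 6.5]], [[-0.4, 0.1, 0.7], [2.4, 1.3, 6.5]], [[-0.4, 0.2, 0.7], [2.4, 1.3, 6.5]], [[-0.3, 0.3, 0.6], [2.4, 1.3, 6.5]], [[-0.3, 0.3, 0.6], [2.4, 1.3, 6.5]], [[-0.3, 0.4, 0.6], [2.4, 1.3, 6.5]], [[-0.3, 0.5, 0.6], [2.4, 1.3, 6.5]], [[0, 0, 0], [0, 0, 0]]]'

```text
clock: 14.3
tool_pos: [0.5004, -0.3039, 0.2095]
eef_rot: [0.938, 0.347, 0.002, -0.0]
contact_force: [-0.5, 0.1, -0.2]
opening: 0.274
finger_force: 20.0
```

```bash
python3 - <<'E'
from h import *
s=sensors.get_state();p,R0=cur();print(np.round(s['q'],2),p,R0.round(3).tolist())
S=snap('scene');T=snap('top');snap('wrist')
a=cv2.resize(S['img'][150:330,150:370],None,fx=1.8,fy=1.8,interpolation=3)
b=cv2.resize(T['img'][140:290,330:500],None,fx=2.16,fy=2.16,interpolation=3)
a=a[:324];b=b[:324];cv2.imwrite('pics/c2.png',np.hstack([a,b])[:,:,::-1])
E
```

```text
[ 0.86  0.78 -0.7   1.72  0.63  0.88 -0.98] [ 0.50044891 -0.30387364  0.20952374] [[0.759, 0.652, 0.003], [0.652, -0.759, 0.002], [0.003, 0.0, -1.0]]
```

View pics/c2.png

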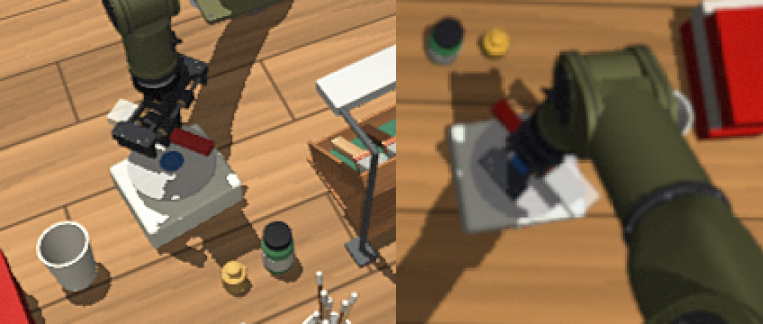

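The picture shows the brush held level over the pan, its cap toward the robot side and its red end away. The pan spot is just beneath the gripper, and the pot, jar and weight are clear. I check where the brush sits in the grip and plan the descent.

```bash
python3 - <<'E'
from h import *
W=snap('wrist');S=snap('scene');p,R0=cur()
def redmask(s,y1=300):
    h=cv2.cvtColor(s['img'],cv2.COLOR_RGB2HSV).astype(int);return ((h[...,0]<6)|(h[...,0]>172))&(h[...,1]>150)&(h[...,2]>50)
m=redmask(W);m[:,:270]=0;m[:,370:]=0;m[300:]=0
ys,xs=np.nonzero(m);y0=ys.min();mid=lambda y:xs[ys==y].mean()
print('wrist red rows',y0,ys.max(),mid(y0+4),mid(y0+60),mid(y0+120))
for dz in(.0,.003):
  P=[R0.T@(on_plane(W,mid(min(y+4,y0+120)),y-.5,p+dz*R0[:,2],R0[:,2],True)-p)*1000 for y in(y0,y0+60,y0+120)];print(dz,np.round(P,1).tolist())
h=cv2.cvtColor(S['img'],cv2.COLOR_RGB2HSV).astype(int);ms=redmask(S);ms[:,:225]=0;ms[:,300:]=0;ms[:200]=0;ms[260:]=0
n,l,st,c=cv2.connectedComponentsWithStats(ms.astype(np.uint8));i=1+np.argmax(st[1:,4]);yy,xx=np.nonzero(l==i)
q=cv2.minAreaRect(np.stack([xx,yy],1).astype(np.float32));print(q,cv2.boxPoints(q).tolist())
# level check: predicted scene pixels of handle end top if level
C=rot(S);
def proj(X): v=C.T@(X-np.array(S['position']));return S['fx']*v[0]/v[2]+S['cx'],S['fy']*v[1]/v[2]+S['cy']
for y in(-12,12):
  for z in(2,22):print('pred',(y,z),np.round(proj(p+R0@(np.array([83,y,z])/1000)),1))
E
```

```text
wrist red rows 95 297 321.0 321.0 320.5
0.0 [[79.4, -0.3, -0.0], [54.8, -0.5, -0.0], [28.8, -0.5, -0.0]]
0.003 [[79.5, -0.3, 3.0], [54.3, -0.5, 3.0], [27.7, -0.5, 3.0]]
((256.60650634765625, 227.95562744140625), (24.47677230834961, 8.920424461364746), 22.380136489868164) [[243.59170532226562, 227.42013549804688], [246.98814392089844, 219.17160034179688], [269.6213073730469, 228.49111938476562], [266.224853515625, 236.73965454101562]]
pred (-12, 2) [270.1 227.7]
pred (-12, 22) [270.7 231.5]
pred (12, 2) [266.3 233.7]
pred (12, 22) [266.9 237.5]
```

Request:
step_arm --steps '[[[0.3, -0.2, 1], [0, 0, 0]], [[0, 0, 1.5], [0, 0, 0]], [[0, 0, 1.5], [0, 0, 0]], [[0, 0, 1.5], [0, 0, 0]], [[0, 0, 1], [0, 0, 0]], [[0, 0, 0.6], [0, 0, 0]], [[0, 0, 0], [0, 0, 0]], [[0, 0, 0], [0, 0, 0]]]'

```text
clock: 15.55
tool_pos: [0.503, -0.2988, 0.1402]
eef_rot: [0.937, 0.348, 0.003, 0.0]
contact_force: [0.8, -0.5, -0.6]
opening: 0.273
finger_force: 20.0
```

Request:
step_arm --steps '[[[0, 0, 0.2], [0, 0, 0]], [[0, 0, 0.2], [0, 0, 0]], [[0, 0, 0], [0, 0, 0]], [[0, 0, 0], [0, 0, 0]]]'

```text
clock: 16.05
tool_pos: [0.5028, -0.2987, 0.1357]
eef_rot: [0.937, 0.348, 0.003, -0.0]
contact_force: [0.4, 0.2, -0.9]
opening: 0.269
finger_force: 20.0
```

Request:
step_arm --steps '[[[0, 0, 0.2], [0, 0, 0]], [[0, 0, 0.2], [0, 0, 0]], [[0, 0, 0], [0, 0, 0]], [[0, 0, 0], [0, 0, 0]]]'

```text
clock: 16.55
tool_pos: [0.5027, -0.2987, 0.1317]
eef_rot: [0.937, 0.348, 0.003, -0.0]
contact_force: [-0.6, -0.0, -1.5]
opening: 0.274
finger_force: 20.0
```

Request:
step_arm --steps '[[[-0.2, 0.1, 0], [0, 0, 0]], [[0, 0, 0.2], [0, 0, 0]], [[0, 0, 0.2], [0, 0, 0]], [[0, 0, 0], [0, 0, 0]], [[0, 0, 0], [0, 0, 0]]]'

```text
clock: 17.18
tool_pos: [0.502, -0.3007, 0.1277]
eef_rot: [0.937, 0.348, 0.003, -0.0]
contact_force: [0.9, 0.2, -1.1]
opening: 0.269
finger_force: 20.0
```

Request:
step_arm --steps '[[[0, 0, 0.2], [0, 0, 0]], [[0, 0, 0.2], [0, 0, 0]], [[0, 0, 0], [0, 0, 0]], [[0, 0, 0], [0, 0, 0]]]'

```text
clock: 17.68
tool_pos: [0.502, -0.3007, 0.1237]
eef_rot: [0.937, 0.348, 0.003, -0.0]
contact_force: [0.7, 0.8, -1.3]
opening: 0.273
finger_force: 20.0
```

```bash
python3 - <<'E'
from h import *
S=snap('scene');s=sensors.get_state();print(s['tool_pos'],s['contact_force'],s['moment'])
a=cv2.resize(S['img'][180:300,180:300],None,fx=5,fy=5,interpolation=3);cv2.imwrite('pics/c3.png',a[:,:,::-1])
E
```

```text
[ 0.50192564 -0.30073933  0.12373675] [ 0.19249219  0.27894288 -0.38194949] [-0.01596022 -0.03329697  0.01197873]
```

View pics/c3.png

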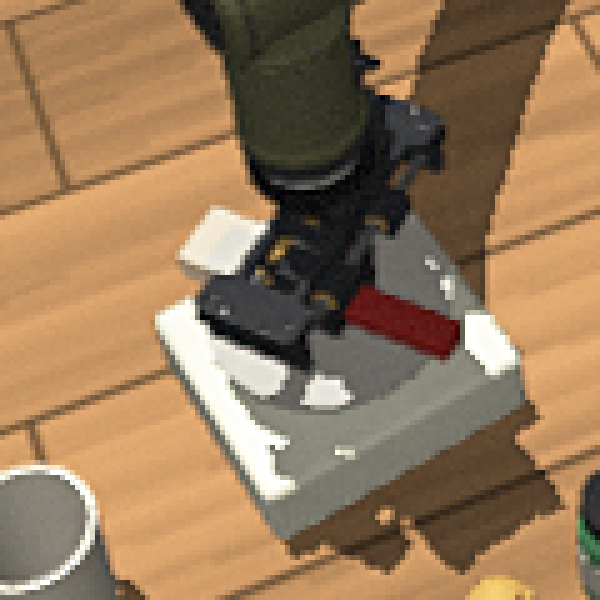

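The brush lies level right at the pan surface, its red end at (405,322) in the crop over the pan. The force reading is noisy, so I average it between small steps.

```bash
cat > avg.py <<'E'
from h import *
f=[]
for i in range(8): vision.snapshot('top');f.append(sensors.get_state()['contact_force'])
print(np.mean(f,0).round(2),np.std(f,0).round(2),sensors.get_state()['tool_pos'][2],sensors.get_state()['clock'])
E
python3 avg.py
```

```text
[-0.15  0.22 -0.48] [0.52 0.44 0.22] 0.12371104600839651 18.125
```

Request:
step_arm --steps '[[[0, 0, 0.2], [0, 0, 0]], [[0, 0, 0.1], [0, 0, 0]], [[0, 0, 0], [0, 0, 0]]]'

```text
clock: 18.5
tool_pos: [0.5019, -0.3007, 0.1206]
eef_rot: [0.937, 0.348, 0.003, -0.0]
contact_force: [-0.8, 0.1, 0.5]
opening: 0.269
finger_force: 20.0
```

```bash
python3 avg.py
```

```text
[0.31 0.43 0.2 ] [0.38 0.4  0.49] 0.12073899423316684 18.9
```

Request:
step_arm --steps '[[[0, 0, 0], [0, 0, 0]], [[0, 0, 0], [0, 0, 0]], [[0, 0, 0], [0, 0, 0]], [[0, 0, 0], [0, 0, 0]]]' --claw -0.1

```text
clock: 19.4
tool_pos: [0.5019, -0.3007, 0.1207]
eef_rot: [0.937, 0.348, 0.003, -0.0]
contact_force: [0.5, -0.3, -0.6]
opening: 0.45
finger_force: 0.0
```

Request:
step_arm --steps '[[[0, 0, -0.5], [0, 0, 0]], [[0, 0, -1], [0, 0, 0]], [[0, 0, -2], [0, 0, 0]], [[0, 0, -3], [0, 0, 0]], [[0, 0, -4], [0, 0, 0]], [[0, 0, -4], [0, 0, 0]], [[-4, 0, -2], [0, 0, 0]], [[-5, 0, 0], [0, 0, 0]], [[-5, 0, 0], [0, 0, 0]], [[0, 0, 0], [0, 0, 0]]]'

```text
clock: 20.65
tool_pos: [0.391, -0.3962, 0.2857]
eef_rot: [0.939, 0.345, 0.001, 0.0]
contact_force: [0.9, -0.1, 0.9]
opening: 0.452
finger_force: 0.0
```

```bash
python3 - <<'E'
from h import *
S=snap('scene');T=snap('top')
a=cv2.resize(S['img'][150:330,170:450],(560,360),interpolation=3)[:300]
b=cv2.resize(T['img'][140:260,170:470],(700,280),interpolation=3)
I=np.zeros((580,700,3),np.uint8);I[:300,:560]=a;I[300:]=b
cv2.imwrite('pics/c4.png',I[:,:,::-1])
E
```

```text
(no output)
```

View pics/c4.png

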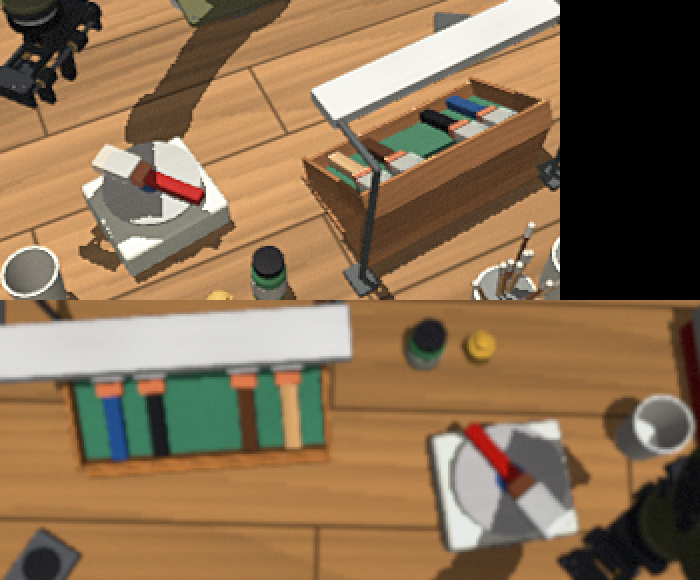

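The brush lies flat and centred on the pan: its midpoint is at about (517,478) in the crop, against a pan centre of about (513,478). The other four brushes are still in the bin and the bystanders are where they were.

```bash
python3 -c "
from h import *
print(finish_job())"
```

```text
the job is handed in; nothing more can be done
None
```

The red brush is lying flat and centred on the scale pan, released gently, with the other four brushes still in the bin and nothing else disturbed; the job is handed in at about 21 s.

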